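# Fit a new brake pad into the caliper bracket

## Task

Pick up the new brake pad (the one with an ear at each end) and, keeping its black lining upwards, slide its two ears down into the two slots of the caliper bracket (which slides a little on its guide pins and may stand anywhere along them, so feel for the slots), past the spring clips, until both ears are fully home on the slot floors and the pad sits flat under the clips. Lower it into the slots in the gripper rather than dropping it, press gently and no harder than the clips need, then let go; leave the other things on the bench undisturbed.

Things in the scene. Friction and masses are not known exactly. Their poses are not given: they have to be found in the camera images.
- pad: New brake pad, loose, about 0.3 kg, lining up: steel plate 46 (x) x 96 (y) x 6 mm, at each end an ear 16 wide (x), 10 long, 6 thick: 116 mm over the ears. Black lining on top, 46 wide, 84 long, 11 thick, split across the middle by a 2 mm groove (17 mm in all). Grip it across the 46 mm at mid-length. Origin: centre of its underside; y along the ears, z up. Either way round (half turn) fits.
- ear_a (a point): Underside of the pad's +y ear, centre of the part that goes into a slot (54.5 mm from the pad's origin). Axes as the pad's.
- ear_b (a point): The same on the -y ear.
- fixture: Fixed base plate with two guide pins along x; y from slot b to slot a. On the pins slides the dark steel caliper bracket: two legs 48 (x) x 35 (y), tops 60 mm up, 101 mm between, a slot in each, joined by a low bridge (33 mm high) 34 to 62 mm to +x. It stands 4 to 20 mm along +x from its -x stop: NOT measured, find it by feel or eye. Origin: on the bench, middle of the bracket if at that stop.
- slot_a (a point): Centre of the +y slot's floor IF the bracket stood at its -x stop, 34 mm above the bench, 54.5 mm from the middle. Slots: open on top and inwards, 18.5 mm wide (x), backs at 59.25 mm, so 1.25 mm play round an ear; top edges chamfered 1.5 x 3 mm. A rounded sprung clip nose (radius 14, crest 12 mm above the floor) stands out from each back to 56.5 mm, yields along y.
- slot_b (a point): The same for the -y slot. An ear meets the nose 19 mm above the floor and takes about 5 to 15 N to push past; the clips are not equally stiff, so one ear may hang up: then press that end of the lining. Home, the nose springs back over the ear. The bracket slides on its pins at about 5 N, so it gives way sideways once the ears are in.
- worn_pad: Bystander: worn-out pad without ears, 40 x 84 mm, 8 thick, loose. Origin under its middle.
- wrench: Bystander: steel wrench 170 mm long (x), lying loose between the two work places.
- socket: Bystander: steel socket, 28 mm across, 30 high, standing loose.
- grease_tin: Bystander: aluminium tin, 72 mm across, 55 high, loose.
- wire_brush: Bystander: hand brush, 200 mm long (x), loose.
- screwdriver: Bystander: screwdriver, 200 mm long (x), loose.
Not all that is in view belongs to the job. Leave any pink look-alike of the pad alone. Several things look just like the fixture: the one meant starts farthest from the robot's base.

How it is judged:
On the way, in this order (a step that is already met when the one before it is completed fails the run):
1. the pad is held up clear of the bench (height (world z) of pad above 0.07 m and contact force between the fingers and pad above 1 N), for 0.1 s.
2. both ears are in the mouths of the slots (undersides 3 mm or more below the legs' tops) with the pad still in the gripper (z of ear_a in the frame of fixture between 0.03 and 0.057 m and x of ear_a in the frame of fixture between -0.003 and 0.023 m and z of ear_b in the frame of fixture between 0.03 and 0.057 m and x of ear_b in the frame of fixture between -0.003 and 0.023 m and y of pad in the frame of fixture between -0.003 and 0.003 m and contact force between the fingers and pad above 1 N), for 0.05 s.
At the end, for the whole second after the job is handed in: Both ears' undersides are within 1.8 mm of the slot floors (34 mm above the bench), the pad between the legs (centred to 3 mm along y, -3 to 23 mm along x from the fixture's origin), lining up, at rest and released (z of ear_a in the frame of fixture between 0.0318 and 0.0358 m and x of ear_a in the frame of fixture between -0.003 and 0.023 m and z of ear_b in the frame of fixture between 0.0318 and 0.0358 m and x of ear_b in the frame of fixture between -0.003 and 0.023 m and y of pad in the frame of fixture between -0.003 and 0.003 m and angle between pad's own z axis and vertical below 0.05 rad and linear speed of pad below 0.01 m/s and contact force between the fingers and pad below 0.1 N); the robot touches nothing.
It fails at once if the pad is forced: pressed on the bracket and its clips with more than 80 N (contact force between pad and fixture above 80 N).
It fails at once if the robot knocks the bracket with more than 40 N (contact force between any of the fingers, the arm and fixture above 40 N).
It fails at once if another thing on the bench is shifted by more than 20 mm (distance of any of worn_pad, wrench, socket, grease_tin, wire_brush, screwdriver from where it was at the start of the episode above 0.02 m).
It also fails if it takes over 72 s, if anything falls off the work surface, if the arm or the gripper's body presses on something with over 40 N, if the wrist force passes 120 N, or if a joint passes its speed limit or range.

## Robot

A 7-joint arm with a two-finger parallel gripper is mounted at the origin on the work surface. World frame = base frame: x ahead of the robot, y to its left, z up, the work surface at z = 0. Lengths are in m, angles in rad, forces in N, time in s.
With the tool pointing down it reaches from about 0.4 to 0.75 m from the base axis. Payload 19.5 kg.
Tool frame: the origin (TCP) lies on the front face of the gripper's body, between the roots of the fingers; the fingertips stand 73 mm ahead of it and the grasp point (between the pads) lies 54 mm ahead of it; z points along the fingers, y is the line along which they close (so a half turn about z gives the same grasp; the last joint's range is limited). The gripper opens to 85 mm and grips with 20 to 120 N. Pads are 22 mm wide; open, the fingers measure 114 mm over their backs; the gripper's body (76 mm by 85 mm) begins 54 mm behind the grasp point. The pads swing forward as they close: fully open they stand 13 mm farther back than shut.
Start: joints at [1.183, 0.707, -0.028, 1.485, 0.022, 0.951, -0.075], TCP at [0.195, -0.541, 0.304] pointing down, gripper open.
Joint ranges: [-2.71, 2.71], [-0.32, 2.16], [-1.57, 1.52], [0, 2.45], [-1.46, 4.6], [0, 2.02], [-2.83, 2.83]. Speed limits (rad/s): [1.89, 1.89, 2.57, 2.57, 3.01, 3.01, 3.01].

## Interface

Orientations are given as a unit quaternion [x, y, z, w].
In Python, from rig import env gives the robot as it stands. The module is installed in compiled form; this text tells all that it offers.
- The arm moves only by the shell command python3 -m handwheel FILE [OPENING] [FORCE], which reads ROWS from the file FILE. ROWS is a JSON object whose key "segments" holds a list of rows, 1 to 20 of them, each of 6 numbers: dx, dy, dz in parts of the range, where 1.0 means 800 mm, then a rotation vector rx, ry, rz in fractions of the full range, 1 being pi/2 rad; each row is the pose to reach, as a shift and turn from the pose commanded when the command began, along the tool's axes at that moment; what a row does not reach only later rows make up. A row lasts 1/8 s, in which the tool goes at most 0.0625 m and 0.188 rad, less where a joint would pass 70% of its speed; a pose out of reach is approached as far as the arm can. OPENING is the finger opening in m, set as the command begins (- or left out keeps the last). The fingers move at their own pace and stop on an object; FORCE is the grip in N (left out, the last holds). Time passes only in rows, so rows that do not move let the fingers close. It prints the time, the measured TCP pose, the force, the opening and the grip force at its end. Input that does not fit is refused with a message, and nothing moves.
- env.get_obs(): the state, without advancing time (a new reading comes with each control period).
- env.camera(name): name is "scene" or "top"; returns a dict with "img" (384x512x3 uint8, red, green, blue), "z_map" (384x512 float32, m along the optical axis (not along the pixel's ray), 0 where there is no reading), "camera_matrix" (3x3 intrinsics, pixels), "xyz" and "orientation" of the camera in the world. Camera axes: x right, y up, looking along -z (the intrinsics and any distortion apply to the point x, -y, -z); pixel columns grow to the right and rows downward; lengths in m; the calibration is good to about 2 mm. A picture is of the moment at which its call begins.
- env.hand_in(): hands the job in; it is judged then, once.
The state is a dict: "time_s": time; "joint_pos": joint angles; "qd": joint speeds; "tau": joint torques, N m; "eef_pos": TCP position; "ee_rot": TCP orientation; "ft_force": force on the tool from outside, world axes, zero at the start; "wrist_torque": the same for the moment, N m; "opening": finger opening in m; "finger_force": force on a finger pad.
Only numpy, scipy, OpenCV 4.12 (cv2) and the standard library are available. Lean on these libraries where they do the work, as an engineer would, in place of code of your own. Each camera call takes 0.05 s, during which the arm holds its last target. There are 200 camera calls.

## Working session

There is one attempt and no reset: what is moved stays moved. The work goes in short steps, Python scripts to look and compute and a shell command to move; the robot and the scene stay as the last step left them, time stands still between calls to the robot, and variables do not carry over. Pictures are saved under pics/ and viewed, at most 10 in all, crops included, and the job is handed in when it is done.

```bash
mkdir -p pics; cat > h.py <<'E'
import numpy as np, cv2
from rig import env
from scipy.spatial.transform import Rotation as R
def world(c):
    K=np.array(c["camera_matrix"]);z=c["z_map"];v,u=np.mgrid[:z.shape[0],:z.shape[1]]
    p=np.stack([(u-K[0,2])/K[0,0]*z,-(v-K[1,2])/K[1,1]*z,-z],-1)
    return p@R.from_quat(c["orientation"]).as_matrix().T+np.array(c["xyz"])
E
python3 - <<'E'
from h import *
o=env.get_obs()
for k in o: print(k,np.round(o[k],3))
for n in("scene","top"):
    c=env.camera(n); cv2.imwrite(f"pics/{n}0.png",cv2.resize(c["img"][...,::-1],(800,600)))
    np.savez(n+".npz",W=world(c),img=c["img"]); print(n,c["xyz"],c["orientation"],c["camera_matrix"],[k for k in c])
E
```

```text
time_s 0.0
joint_pos [ 1.183  0.707 -0.028  1.485  0.022  0.951 -0.075]
qd [-0.    -0.001  0.     0.     0.    -0.001 -0.001]
tau [-1.0000e-03 -8.8319e+01  1.2340e+00 -2.3616e+01  1.7000e-02  7.0000e-03
  0.0000e+00]
eef_pos [ 0.195 -0.541  0.303]
ee_rot [ 0.985  0.172 -0.    -0.001]
ft_force [0.048 0.498 0.178]
wrist_torque [ 0.063 -0.018 -0.033]
finger_force 0.0
opening 0.085
scene [1.18564774 0.17536838 0.65566158] [0.24075547 0.34895935 0.74034924 0.52167727] [[421.53065771   0.         250.47391165]
 [  0.         421.53065771 197.62017158]
 [  0.           0.           1.        ]] ['img', 'z_map', 'camera_matrix', 'xyz', 'orientation']
top [ 0.34226632 -0.06792385  1.09409427] [ 0.05924814 -0.06760351 -0.69339584  0.71492772] [[456.40233513   0.         259.25817327]
 [  0.         456.40233513 191.8792307 ]
 [  0.           0.           1.        ]] ['img', 'z_map', 'camera_matrix', 'xyz', 'orientation']
```

View pics/scene0.png

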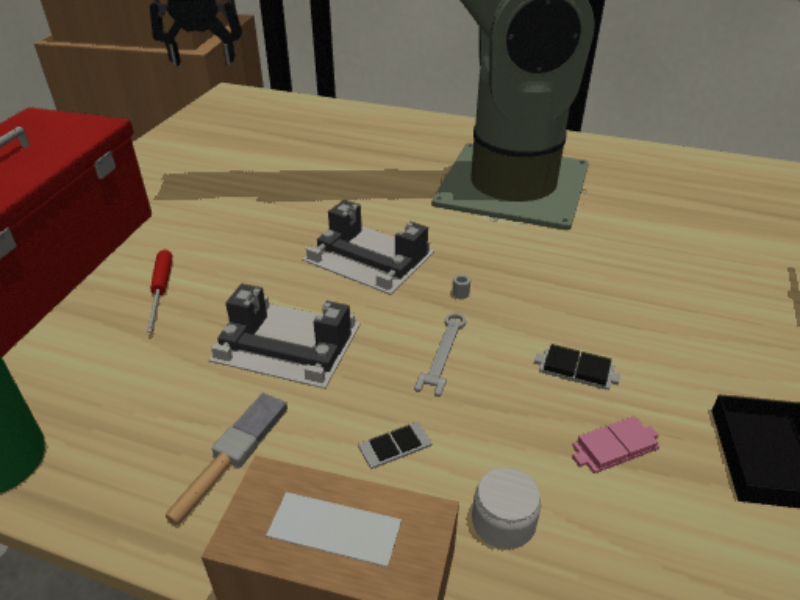

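View pics/top0.png

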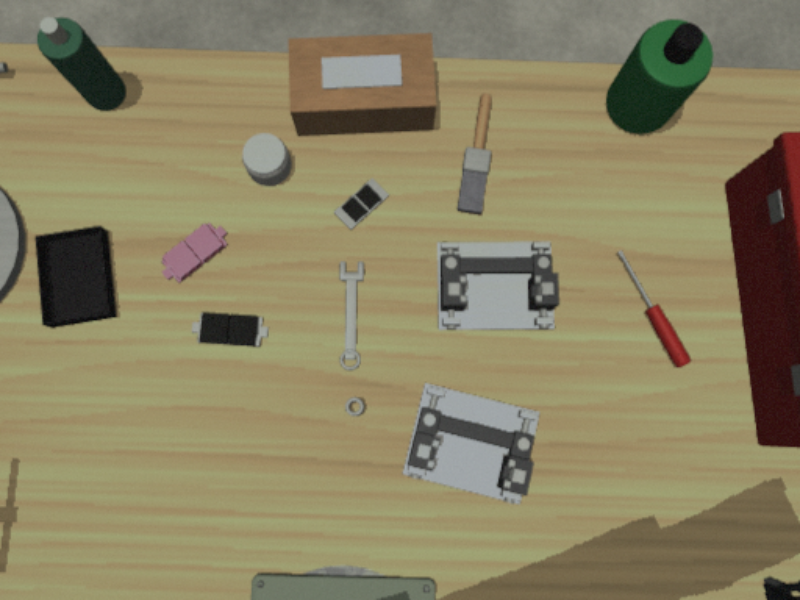

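The scene view shows the pad at (577,366) and the farther fixture at (285,335). In the top view the pad is at (230,330) with its ears at (197,328) and (264,331), and the fixture is at (497,285), with legs at (453,290) and (543,290).

```bash
cat > m.py <<'E'
from h import *
def rect(P,l):
    (cx,cy),(w,h),a=cv2.minAreaRect((P[:,:2]*1000).astype(np.float32)); print(l,len(P),"c",round(cx,1),round(cy,1),"size",round(w,1),round(h,1),"ang",round(a,1),"z med",round(np.median(P[:,2])*1000,1))
for n in("scene","top"):
    d=np.load(n+".npz");W=d["W"];img=d["img"].astype(int)
    x,y,z=W[...,0],W[...,1],W[...,2]
    s=512/800
    print(n,"bench z",np.median(z[(abs(x-.4)<.1)&(abs(y-.1)<.4)]))
    u,v=(230,330) if n=="top" else (577,366)
    print("seed",W[int(v*s),int(u*s)])
    u,v=(497,265) if n=="top" else (285,345)
    print("seedfix",W[int(v*s),int(u*s)])
E
python3 m.py
python3 - <<'E'
import numpy as np,cv2
t=np.load('top.npz')['img'][...,::-1]; s=np.load('scene.npz')['img'][...,::-1]
a=cv2.resize(t[145:220,270:370],(800,600),interpolation=cv2.INTER_CUBIC);cv2.imwrite('pics/fixtop.png',a)
E
```

```text
scene bench z 0.00033871477023772467
seed [0.48264106 0.19123573 0.00327781]
seedfix [ 0.59414846 -0.20479012  0.02047706]
top bench z 0.0009804386956259181
seed [0.48345893 0.18699019 0.01711212]
seedfix [ 0.59869105 -0.21842102  0.0181379 ]
```

View pics/fixtop.png

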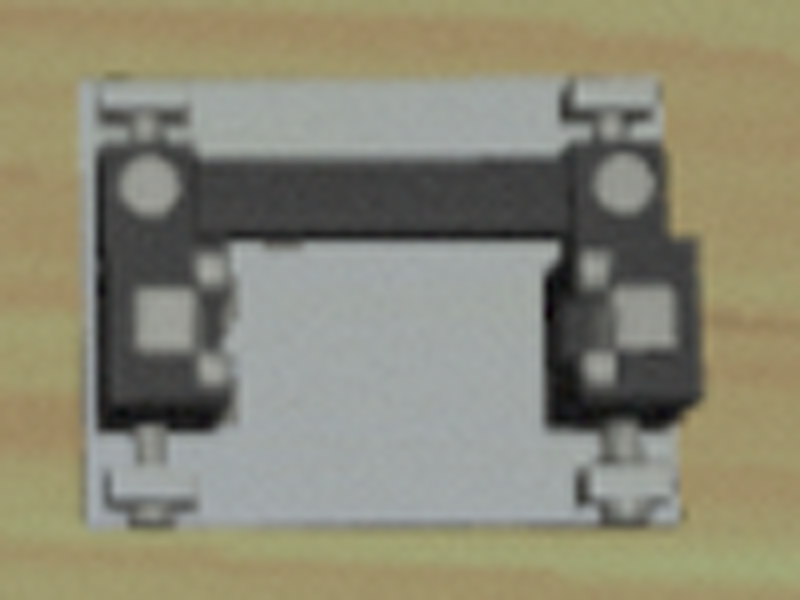

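Top crop (8x, offset 270,145): light marks on either side of each slot are at (211,270)/(213,367) on the left and (595,270)/(599,368) on the right. The depth reading is doubtful on dark things, so I'll triangulate from both views.

```bash
python3 - <<'E'
import numpy as np,cv2
t=np.load('top.npz')['img'][...,::-1]; s=np.load('scene.npz')['img'][...,::-1]
I=cv2.INTER_CUBIC
fx=cv2.resize(s[175:250,130:235],None,fx=5,fy=5,interpolation=I) #525x375
p=cv2.resize(s[215:255,338:400],None,fx=5,fy=5,interpolation=I) #310x200
q=cv2.resize(t[195:227,120:175],None,fx=8,fy=8,interpolation=I) #440x256
im=np.zeros((600,800,3),np.uint8); im[:300,:420]=cv2.resize(s[175:235,138:208],None,fx=6,fy=5,interpolation=I)[:300,:420]
im[:300,425:797]=cv2.resize(s[215:255,338:400],None,fx=6,fy=7.5,interpolation=I)
im[304:592,:495]=cv2.resize(t[195:227,120:175],None,fx=9,fy=9,interpolation=I)
cv2.imwrite('pics/comp.png',im)
E
```

```text
(no output)
```

View pics/comp.png

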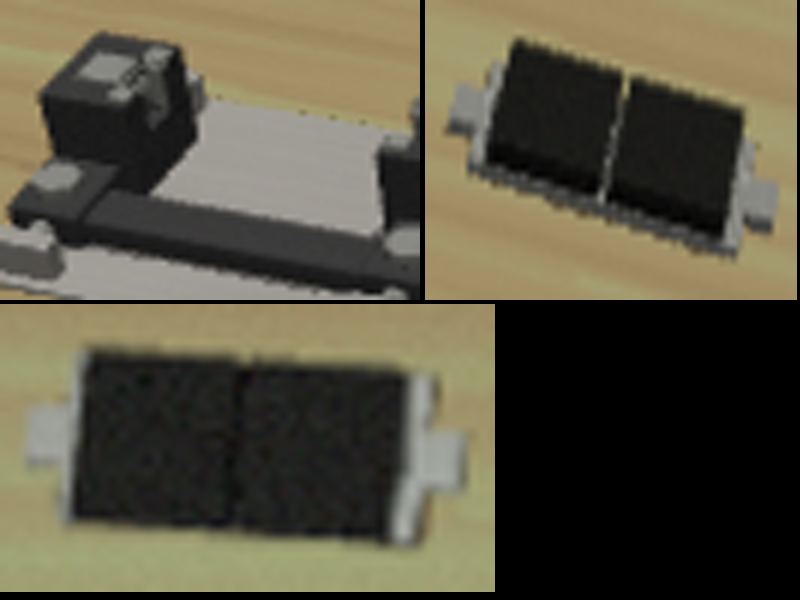

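The composite shows the scene's left leg with slot marks at (160,52) and (125,95) and its square at (103,66). The pad's ears are at (465,107) and (762,203) in the scene view, and at (46,434) and (444,460) in the top view.

```bash
cat >> h.py <<'E'
def ray(c,u,v):
    K=np.array(c["camera_matrix"]);d=R.from_quat(c["orientation"]).apply([(u-K[0,2])/K[0,0],-(v-K[1,2])/K[1,1],-1.]);return np.array(c["xyz"]),d
def tri(r1,r2):
    (a,d),(b,e)=r1,r2
    s=np.linalg.lstsq(np.stack([d,-e],1),b-a,rcond=None)[0];p=a+s[0]*d;q=b+s[1]*e
    return np.round((p+q)/2*1000,1),round(np.linalg.norm(p-q)*1000,1)
def plane(r,z): return np.round((r[0]+(z-r[0][2])/r[1][2]*r[1])*1000,1)
E
python3 - <<'E'
from h import *
T=env.camera("top");S=env.camera("scene")
sp=lambda f,fy,ou,ov,u,v:((u+.5)/f-.5+ou,(v+.5)/fy-.5+ov)
sf=lambda u,v:ray(S,*sp(6,5,138,175,u,v)); spd=lambda u,v:ray(S,*sp(6,7.5,338,215,u-425,v))
tf=lambda u,v:ray(T,*sp(8,8,270,145,u,v)); tp=lambda u,v:ray(T,*sp(9,9,120,195,u,v-304))
print("ear +y",tri(spd(762,203),tp(46,434)),plane(tp(46,434),.006),plane(spd(762,203),.006))
print("ear -y",tri(spd(465,107),tp(444,460)),plane(tp(444,460),.006),plane(spd(465,107),.006))
for l,u,v in(("lin",515,42),("lin",743,107)):print(l,plane(spd(u,v),.017))
for u,v in((90,352),(408,370),(238,445)):print("topLin",plane(tp(u,v),.017))
print("groove",tri(spd(626,75),tp(240,532)))
for a,b in(((125,95),(595,270)),((160,52),(599,368)),((103,66),(645,316)),((58,178),(625,183))):
    print("fix",tri(sf(*a),tf(*b)))
for p in((211,270),(213,367),(595,270),(599,368)):print("mark z60",plane(tf(*p),.06))
for p in((80,80),(660,78),(683,523),(87,525)):print("plate",plane(tf(*p),.006))
for p in((150,185),(625,183)):print("boss",plane(tf(*p),.034))
for p in((130,95),(185,95),(570,95),(656,93),(107,487),(195,488),(583,485),(668,485)):print("blk",plane(tf(*p),.02))
print(np.round(R.from_quat(env.get_obs()["ee_rot"]).as_matrix(),3))
E
```

```text
ear +y (array([488.4, 244.1,   3.2]), np.float64(0.1)) [488.1 243.3   6. ] [491.4 243.9   6. ]
ear -y (array([484.7, 137.6,   3.6]), np.float64(0.1)) [484.4 137.2   6. ] [487.4 137.7   6. ]
lin [465.6 150.7  17. ]
lin [465.9 232.7  17. ]
topLin [508.8 230.3  17. ]
topLin [506.7 146.2  17. ]
topLin [485.3 189.5  17. ]
groove (array([462.5, 189.8,  13. ]), np.float64(3.1))
fix (array([ 568.6, -272.8,   58.1]), np.float64(1.3))
fix (array([ 539.3, -273.5,   60.6]), np.float64(0.9))
fix (array([ 555.5, -287.9,   60.6]), np.float64(1.1))
fix (array([ 601.4, -287.2,   31.4]), np.float64(1.3))
mark z60 [ 564.9 -161.5   60. ]
mark z60 [ 536.3 -162.5   60. ]
mark z60 [ 568.5 -273.    60. ]
mark z60 [ 539.6 -274.1   60. ]
plate [ 634.9 -125.1    6. ]
plate [ 641.5 -304.1    6. ]
plate [ 503.1 -310.     6. ]
plate [ 496.9 -130.2    6. ]
boss [ 595.8 -145.2   34. ]
boss [ 601.1 -287.3   34. ]
blk [ 627.  -139.7   20. ]
blk [ 627.5 -156.4   20. ]
blk [ 631.4 -273.5   20. ]
blk [ 632.9 -299.8   20. ]
blk [ 506.5 -135.1   20. ]
blk [ 507.  -161.3   20. ]
blk [ 511.6 -277.1   20. ]
blk [ 512.4 -302.5   20. ]
[[ 0.941  0.339 -0.   ]
 [ 0.339 -0.941  0.001]
 [-0.    -0.001 -1.   ]]
```

Heights agree with the text: leg tops are about 60 mm and the pad lies on the bench. The pad is at about (486, 190) mm, yaw -1.8°. The slot midpoint is at about (552.3, -217.8) mm, yaw 2°. I'll move above the pad.

Careful with the scale: shifts go in shares of 800 mm and turns go in shares of pi/2 rad. That gives: -0.589 m / 0.8 = -0.7363, 0.522 m / 0.8 = 0.6525, -1.194 rad / 1.5708 = -0.7601.

```bash
echo '{"segments": [[0.445,-0.2938,0,0,0,-0.382],[0.445,-0.2938,0,0,0,-0.382],[0.445,-0.2938,0,0,0,-0.382],[0.445,-0.2938,0,0,0,-0.382],[0.445,-0.2938,0,0,0,-0.382],[0.445,-0.2938,0,0,0,-0.382],[0.445,-0.2938,0,0,0,-0.382],[0.445,-0.2938,0,0,0,-0.382],[0.6525,-0.7363,0.125,0,0,-0.7601],[0.6525,-0.7363,0.125,0,0,-0.7601],[0.6525,-0.7363,0.125,0,0,-0.7601],[0.6525,-0.7363,0.125,0,0,-0.7601],[0.6525,-0.7363,0.125,0,0,-0.7601],[0.6525,-0.7363,0.125,0,0,-0.7601],[0.6525,-0.7363,0.125,0,0,-0.7601],[0.6525,-0.7363,0.125,0,0,-0.7601],[0.6525,-0.7363,0.125,0,0,-0.7601],[0.6525,-0.7363,0.125,0,0,-0.7601],[0.6525,-0.7363,0.125,0,0,-0.7601]]}' > m.json && python3 -m handwheel m.json 0.07 40
cat > s.py <<'E'
from h import *
import sys
o=env.get_obs();M=R.from_quat(o["ee_rot"]).as_matrix();p=np.array(o["eef_pos"])
print("t",round(float(o["time_s"]),2),"tcp",np.round(p*1000,1),"yaw of tool y",np.round(np.degrees(np.arctan2(M[1,1],M[0,1])),2),"tilt",np.round(M[:2,2],4),"F",np.round(o["ft_force"],1),"open",round(float(o["opening"])*1000,1),"ff",np.round(o["finger_force"],1))
if len(sys.argv)>4:
    g=np.array(list(map(float,sys.argv[1:4])))/1000;d=M.T@(g-p)
    a=float(sys.argv[4])-np.degrees(np.arctan2(M[1,1],M[0,1]))
    print("tool delta",np.round(d,4),"rz",round(-np.radians(a),4))
E
python3 s.py 486 190 80 -1.8
```

```text
time_s: 2.58
eef_pos: [0.4866, 0.1894, 0.2042]
ee_rot: [0.718, 0.696, 0.0, 0.0]
ft_force: [-0.6, -0.7, -0.0]
opening: 0.0703
finger_force: 0.0
t 2.58 tcp [486.6 189.4 204.2] yaw of tool y -1.84 tilt [0.0003 0.0001] F [-0.6 -0.7 -0. ] open 70.3 ff 0.0
tool delta [ 0.0006 -0.0006  0.1242] rz -0.0008
```

Scaled: 0.118 m / 0.8 = 0.1475, 0.112 m / 0.8 = 0.14.

```bash
echo '{"segments": [[0,0,0.05,0,0,0],[0,0,0.0938,0,0,0],[0,0,0.125,0,0,0],[0,0,0.14,0,0,0],[0,0,0.1475,0,0,0],[0,0,0.1475,0,0,0]]}' > m.json && python3 -m handwheel m.json
python3 s.py 486 190 76 -1.8; python3 - <<'E'
from h import *
S=env.camera("scene");T=env.camera("top")
a=cv2.resize(S["img"][170:270,320:420,::-1],(600,600),interpolation=cv2.INTER_CUBIC);cv2.imwrite("pics/grasp.png",a)
E
```

```text
time_s: 3.32
eef_pos: [0.4865, 0.1901, 0.0863]
ee_rot: [0.718, 0.696, 0.0, 0.0]
ft_force: [-0.0, 0.6, 0.1]
opening: 0.0699
finger_force: 0.0
t 3.33 tcp [486.5 190.1  86.3] yaw of tool y -1.78 tilt [0.0004 0.0003] F [-0.   0.6  0.1] open 69.9 ff 0.0
tool delta [-0.0002 -0.0005  0.0103] rz 0.0003
```

View pics/grasp.png

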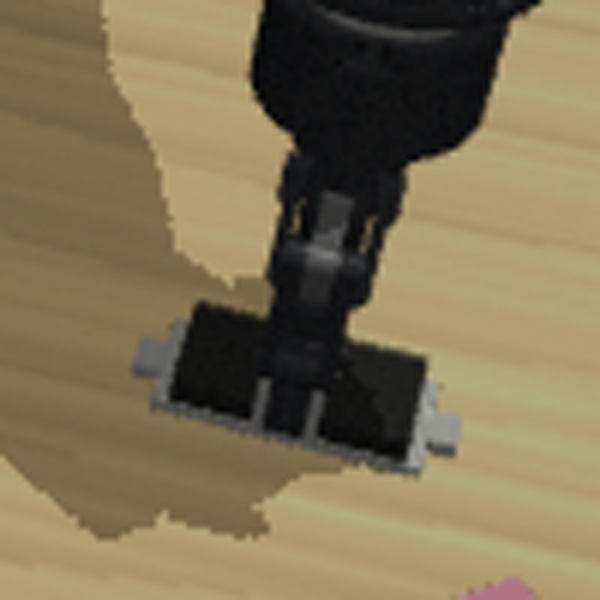

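The fingers straddle the pad at mid-length: finger at (290,400), ears at (152,357) and (442,433). I'll lower another 8 mm, then close.

Scaled: 0.009 m / 0.8 = 0.0113, 0.007 m / 0.8 = 0.0088.

```bash
echo '{"segments": [[0,0,0.005,0,0,0],[0,0,0.0088,0,0,0],[0,0,0.0113,0,0,0],[0,0,0.0113,0,0,0]]}' > m.json && python3 -m handwheel m.json 0.058
python3 -c "
from h import *
S=env.get_obs();print(S['ft_force'])
T=np.load('scene.npz')
c=env.camera('scene');o,d=ray(c,367.5,241.7);t=(0.53-o[0])/d[0];print(o+t*d)"
```

```text
time_s: 3.92
eef_pos: [0.4863, 0.1901, 0.0768]
ee_rot: [0.718, 0.696, -0.0, -0.0]
ft_force: [0.2, 0.5, -0.3]
opening: 0.058
finger_force: 0.0
[ 0.21205073  0.48574398 -0.30931831]
[0.53       0.19086923 0.02510026]
```

Scaled: 0.004 m / 0.8 = 0.005, 0.002 m / 0.8 = 0.0025.

```bash
echo '{"segments": [[0,0,0.0025,0,0,0],[0,0,0.005,0,0,0],[0,0,0.005,0,0,0],[0,0,0.005,0,0,0],[0,0,0.005,0,0,0],[0,0,0.005,0,0,0],[0,0,0.005,0,0,0]]}' > m.json && python3 -m handwheel m.json 0.03 60
```

```text
time_s: 4.85
eef_pos: [0.4864, 0.1902, 0.0751]
ee_rot: [0.718, 0.696, 0.001, 0.0]
ft_force: [-13.3, -3.0, 58.6]
opening: 0.0447
finger_force: 57.9
```

The tips swung down onto the bench and it's reading 58 N. I'll open, rise 6 mm and regrasp, which also clears the bridge later.

Scaled: -0.008 m / 0.8 = -0.01, -0.004 m / 0.8 = -0.005.

```bash
echo '{"segments": [[0,0,-0.005,0,0,0],[0,0,-0.01,0,0,0],[0,0,-0.01,0,0,0],[0,0,-0.01,0,0,0]]}' > m.json && python3 -m handwheel m.json 0.056; echo '{"segments": [[0,0,0,0,0,0],[0,0,0,0,0,0],[0,0,0,0,0,0],[0,0,0,0,0,0],[0,0,0,0,0,0]]}' > m.json && python3 -m handwheel m.json 0.03 60; python3 s.py
```

```text
time_s: 5.35
eef_pos: [0.4863, 0.1901, 0.0807]
ee_rot: [0.718, 0.696, -0.0, -0.0]
ft_force: [-1.1, 0.3, -0.0]
opening: 0.0563
finger_force: 0.0
time_s: 5.98
eef_pos: [0.4864, 0.1901, 0.0812]
ee_rot: [0.718, 0.696, 0.0, 0.0]
ft_force: [-2.2, -0.5, 11.1]
opening: 0.0439
finger_force: 59.9
t 5.97 tcp [486.4 190.1  81.2] yaw of tool y -1.78 tilt [0.0002 0.0001] F [-2.2 -0.5 11.1] open 43.9 ff 59.9
```

Scaled: -0.119 m / 0.8 = -0.1488, -0.1 m / 0.8 = -0.125.

```bash
echo '{"segments": [[0,0,-0.0125,0,0,0],[0,0,-0.0625,0,0,0],[0,0,-0.125,0,0,0],[0,0,-0.1488,0,0,0],[0,0,-0.1488,0,0,0],[0,0,-0.1488,0,0,0]]}' > m.json && python3 -m handwheel m.json; python3 s.py; python3 - <<'E'
from h import *
S=env.camera("scene");T=env.camera("top")
np.savez("lift.npz",s=S["img"],t=T["img"])
a=cv2.resize(S["img"][150:250,330:430,::-1],(400,400),interpolation=cv2.INTER_CUBIC)
b=cv2.resize(T["img"][170:270,100:200,::-1],(400,400),interpolation=cv2.INTER_CUBIC)
cv2.imwrite("pics/lift.png",np.hstack([a,b]))
E
```

```text
time_s: 6.72
eef_pos: [0.486, 0.19, 0.1991]
ee_rot: [0.718, 0.696, -0.001, -0.0]
ft_force: [-0.1, -0.4, -3.5]
opening: 0.0437
finger_force: 62.9
t 6.72 tcp [486.  190.  199.1] yaw of tool y -1.77 tilt [-0.0012 -0.0004] F [-0.1 -0.4 -3.5] open 43.7 ff 62.9
```

View pics/lift.png

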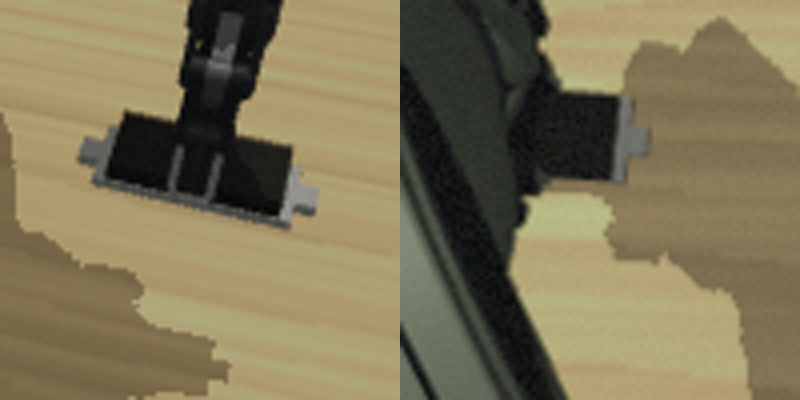

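The pad is held level. In the scene half its ears are at (93,152) and (303,198); in the top half the ear is at (637,138). I'll work out the pad's offset in the hand and the next move.

```bash
python3 - <<'E'
from h import *
S=env.camera("scene");T=env.camera("top")
f=lambda u,v,ou,ov:((u+.5)/4-.5+ou,(v+.5)/4-.5+ov)
l=ray(S,*f(93,152,330,150));r=ray(S,*f(303,198,330,150));t=ray(T,*f(637,138,100,170))
print(plane(l,.124),plane(r,.124),tri(l,t),plane(t,.124))
E
python3 s.py 552.3 -218 199 2
```

```text
[489.4 139.5 124. ] [491.7 241.9 124. ] (array([487.7,  31.2, 121.1]), np.float64(216.2)) [491.8 -76.8 124. ]
t 6.92 tcp [486.1 190.1 199.2] yaw of tool y -1.77 tilt [-0.0012 -0.0004] F [ 0.2 -0.8 -3.7] open 43.8 ff 62.9
tool delta [-4.059e-01  7.870e-02  3.000e-04] rz -0.0657
```

Scaled: 0.2 m / 0.8 = 0.25, 0.15 m / 0.8 = 0.1875, -0.04 rad / 1.5708 = -0.0255.

```bash
echo '{"segments": [[0.0625,-0.0125,0,0,0,0],[0.125,-0.025,0,0,0,-0.0127],[0.1875,-0.0375,0,0,0,-0.0191],[0.25,-0.05,0,0,0,-0.0255]]}' > m.json && python3 -m handwheel m.json 
python3 s.py 552.3 -218.4 199 2
```

```text
time_s: 7.42
eef_pos: [0.452, 0.3928, 0.1994]
ee_rot: [0.704, 0.71, -0.0, 0.0]
ft_force: [0.6, -0.0, -3.4]
opening: 0.0436
finger_force: 62.9
t 7.42 tcp [452.  392.8 199.4] yaw of tool y 0.54 tilt [-0.0005 -0.0006] F [ 0.6 -0.  -3.4] open 43.6 ff 62.9
tool delta [-0.6121  0.0945  0.0007] rz -0.0255
```

I typed the wrong sign. The arm is in clear space, so no harm done; going the correct way now.

Scaled: -0.612 m / 0.8 = -0.765, 0.0945 m / 0.8 = 0.1181, -0.025 rad / 1.5708 = -0.0159.

```bash
echo '{"segments": [[-0.075,0.0125,0,0,0,0],[-0.15,0.025,0,0,0,-0.0064],[-0.225,0.0375,0,0,0,-0.0159],[-0.3,0.05,0,0,0,-0.0159],[-0.375,0.0563,0,0,0,-0.0159],[-0.45,0.0688,0,0,0,-0.0159],[-0.525,0.0813,0,0,0,-0.0159],[-0.6,0.0938,0,0,0,-0.0159],[-0.6625,0.1025,0,0,0,-0.0159],[-0.7125,0.11,0,0,0,-0.0159],[-0.75,0.1163,0,0,0,-0.0159],[-0.765,0.1181,0,0,0,-0.0159],[-0.765,0.1181,0,0,0,-0.0159],[-0.765,0.1181,0,0,0,-0.0159],[-0.765,0.1181,0,0,0,-0.0159],[-0.765,0.1181,0,0,0,-0.0159]]}' > m.json && python3 -m handwheel m.json 
python3 s.py 552.3 -218.4 155 2
```

```text
time_s: 9.43
eef_pos: [0.5527, -0.2193, 0.2]
ee_rot: [0.695, 0.719, 0.0, -0.0]
ft_force: [-0.2, 0.9, -3.7]
opening: 0.0436
finger_force: 63.1
t 9.43 tcp [ 552.7 -219.3  200. ] yaw of tool y 1.99 tilt [0.0001 0.0002] F [-0.2  0.9 -3.7] open 43.6 ff 63.1
tool delta [ 0.0009 -0.0004  0.045 ] rz -0.0002
```

Scaled: 0.045 m / 0.8 = 0.0563, 0.0009 m / 0.8 = 0.0011.

```bash
echo '{"segments": [[0.0011,-0.0005,0.025,0,0,0],[0.0011,-0.0005,0.0438,0,0,0],[0.0011,-0.0005,0.0563,0,0,0],[0.0011,-0.0005,0.0563,0,0,0],[0.0011,-0.0005,0.0563,0,0,0]]}' > m.json && python3 -m handwheel m.json 
python3 s.py 552.3 -218.4 142 2; python3 - <<'E'
from h import *
S=env.camera("scene");T=env.camera("top")
a=cv2.resize(S["img"][165:245,130:250,::-1],(600,400),interpolation=cv2.INTER_CUBIC)
b=cv2.resize(T["img"][140:220,265:385,::-1],(600,400),interpolation=cv2.INTER_CUBIC)
a=cv2.resize(S["img"][165:240,133:233,::-1],(800,600),interpolation=cv2.INTER_CUBIC)
cv2.imwrite("pics/over.png",a)
E
```

```text
time_s: 10.05
eef_pos: [0.5523, -0.219, 0.1553]
ee_rot: [0.695, 0.719, 0.0, 0.0]
ft_force: [-0.8, 0.3, -3.4]
opening: 0.0435
finger_force: 63.1
t 10.05 tcp [ 552.3 -219.   155.3] yaw of tool y 1.94 tilt [ 0.0006 -0.0001] F [-0.8  0.3 -3.4] open 43.5 ff 63.1
tool delta [ 0.0006 -0.      0.0133] rz -0.001
```

View pics/over.png

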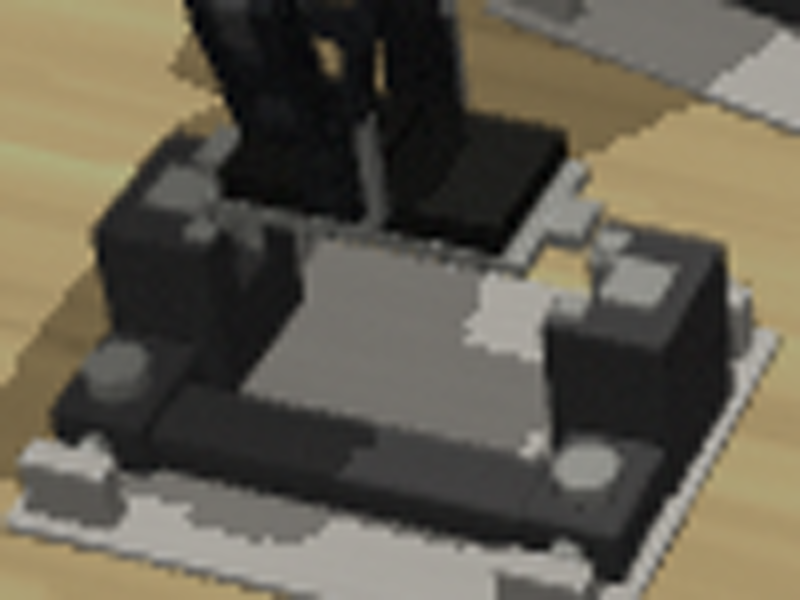

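The right ear is at (572,218), with the right leg's slot marks at (613,240) and (570,302). On the left leg the near mark is at (203,230). I'll check the offsets.

```bash
python3 - <<'E'
from h import *
S=env.camera("scene")
f=lambda u,v:ray(S,(u+.5)/8-.5+133,(v+.5)/8-.5+165)
print("ear",plane(f(572,218),.080));print("marks a",plane(f(613,240),.06),plane(f(570,302),.06),"b near",plane(f(203,230),.06))
E
```

```text
ear [ 552.9 -165.    80. ]
marks a [ 536. -162.   60.] [ 564.3 -162.1   60. ] b near [ 570.  -272.2   60. ]
```

Scaled: 0.015 m / 0.8 = 0.0188, 0.013 m / 0.8 = 0.0163.

```bash
echo '{"segments": [[0.0008,0,0.0063,0,0,0],[0.0008,0,0.0125,0,0,0],[0.0008,0,0.0163,0,0,0],[0.0008,0,0.0188,0,0,0],[0.0008,0,0.0188,0,0,0],[0.0008,0,0.0188,0,0,0]]}' > m.json && python3 -m handwheel m.json;python3 s.py 552.3 -218.4 137 2
```

```text
time_s: 10.95
eef_pos: [0.5522, -0.2184, 0.14]
ee_rot: [0.695, 0.719, 0.0, 0.0]
ft_force: [0.4, -0.1, -3.0]
opening: 0.0436
finger_force: 63.1
t 10.95 tcp [ 552.2 -218.4  140. ] yaw of tool y 1.95 tilt [0.0001 0.0001] F [ 0.4 -0.1 -3. ] open 43.6 ff 63.1
tool delta [-0.      0.0001  0.003 ] rz -0.0009
```

Scaled: 0.003 m / 0.8 = 0.0038, 0.002 m / 0.8 = 0.0025.

```bash
echo '{"segments": [[0,0,0.0013,0,0,0],[0,0,0.0025,0,0,0],[0,0,0.0038,0,0,0],[0,0,0.0038,0,0,0]]}' > m.json && python3 -m handwheel m.json;echo '{"segments": [[0,0,0.0013,0,0,0],[0,0,0.0025,0,0,0],[0,0,0.0038,0,0,0],[0,0,0.0038,0,0,0]]}' > m.json && python3 -m handwheel m.json
```

```text
time_s: 11.45
eef_pos: [0.5521, -0.2183, 0.1368]
ee_rot: [0.695, 0.719, 0.0, -0.0]
ft_force: [-0.6, -0.9, -3.2]
opening: 0.0436
finger_force: 63.1
time_s: 11.95
eef_pos: [0.5521, -0.2183, 0.1338]
ee_rot: [0.695, 0.719, 0.0, -0.0]
ft_force: [0.1, 0.0, -3.2]
opening: 0.0439
finger_force: 63.1
```

The ears are in the mouths with no contact. Now past the clips in gentle steps.

Scaled: 0.003 m / 0.8 = 0.0038, 0.002 m / 0.8 = 0.0025.

```bash
echo '{"segments": [[0,0,0.0013,0,0,0],[0,0,0.0025,0,0,0],[0,0,0.0038,0,0,0],[0,0,0.0038,0,0,0]]}' > m.json && python3 -m handwheel m.json;echo '{"segments": [[0,0,0.0013,0,0,0],[0,0,0.0025,0,0,0],[0,0,0.0038,0,0,0],[0,0,0.0038,0,0,0]]}' > m.json && python3 -m handwheel m.json; python3 s.py
```

```text
time_s: 12.45
eef_pos: [0.5524, -0.2184, 0.1316]
ee_rot: [0.695, 0.719, 0.0, 0.0]
ft_force: [-2.0, 1.1, 11.5]
opening: 0.0437
finger_force: 64.6
time_s: 12.95
eef_pos: [0.5525, -0.2184, 0.1288]
ee_rot: [0.695, 0.719, 0.0, 0.001]
ft_force: [-3.1, 2.3, 14.2]
opening: 0.0436
finger_force: 64.8
t 12.95 tcp [ 552.5 -218.4  128.8] yaw of tool y 1.94 tilt [ 0.0011 -0.0004] F [-3.1  2.3 14.2] open 43.6 ff 64.8
```

Scaled: 0.003 m / 0.8 = 0.0038, 0.002 m / 0.8 = 0.0025.

```bash
for i in 1; do :; done; echo '{"segments": [[0,0,0.0013,0,0,0],[0,0,0.0025,0,0,0],[0,0,0.0038,0,0,0],[0,0,0.0038,0,0,0]]}' > m.json && python3 -m handwheel m.json;echo '{"segments": [[0,0,0.0013,0,0,0],[0,0,0.0025,0,0,0],[0,0,0.0038,0,0,0],[0,0,0.0038,0,0,0]]}' > m.json && python3 -m handwheel m.json; echo '{"segments": [[0,0,0.0013,0,0,0],[0,0,0.0025,0,0,0],[0,0,0.0038,0,0,0],[0,0,0.0038,0,0,0]]}' > m.json && python3 -m handwheel m.json; python3 s.py
```

```text
time_s: 13.45
eef_pos: [0.5526, -0.2181, 0.1254]
ee_rot: [0.695, 0.719, 0.001, 0.0]
ft_force: [0.4, 2.6, 5.5]
opening: 0.0437
finger_force: 64.0
time_s: 13.95
eef_pos: [0.5527, -0.2182, 0.1224]
ee_rot: [0.695, 0.719, 0.001, 0.001]
ft_force: [0.1, 2.1, 6.4]
opening: 0.0435
finger_force: 64.1
time_s: 14.45
eef_pos: [0.5526, -0.2181, 0.1192]
ee_rot: [0.695, 0.719, 0.001, 0.0]
ft_force: [2.2, 2.9, 2.5]
opening: 0.0441
finger_force: 63.7
t 14.45 tcp [ 552.6 -218.1  119.2] yaw of tool y 1.96 tilt [0.0012 0.0003] F [2.2 2.9 2.5] open 44.1 ff 63.7
```

Scaled: 0.003 m / 0.8 = 0.0038, 0.002 m / 0.8 = 0.0025.

```bash
echo '{"segments": [[0,0,0.0013,0,0,0],[0,0,0.0025,0,0,0],[0,0,0.0038,0,0,0],[0,0,0.0038,0,0,0]]}' > m.json && python3 -m handwheel m.json;echo '{"segments": [[0,0,0.0006,0,0,0],[0,0,0.0013,0,0,0],[0,0,0.0013,0,0,0]]}' > m.json && python3 -m handwheel m.json; echo '{"segments": [[0,0,0.0006,0,0,0],[0,0,0.0013,0,0,0],[0,0,0.0013,0,0,0]]}' > m.json && python3 -m handwheel m.json; python3 s.py
```

```text
time_s: 14.95
eef_pos: [0.5517, -0.2185, 0.1155]
ee_rot: [0.695, 0.719, -0.0, -0.0]
ft_force: [-0.2, 0.0, -3.6]
opening: 0.044
finger_force: 63.1
time_s: 15.32
eef_pos: [0.5519, -0.2185, 0.1153]
ee_rot: [0.695, 0.719, -0.0, -0.0]
ft_force: [-3.8, 0.7, 7.0]
opening: 0.0434
finger_force: 64.2
time_s: 15.7
eef_pos: [0.5525, -0.2185, 0.1151]
ee_rot: [0.695, 0.719, 0.0, 0.001]
ft_force: [-4.5, 2.5, 19.8]
opening: 0.0439
finger_force: 65.6
t 15.7 tcp [ 552.5 -218.5  115.1] yaw of tool y 1.94 tilt [ 0.0013 -0.0006] F [-4.5  2.5 19.8] open 43.9 ff 65.6
```

It's home: the floor reacts firmly at TCP 115 mm, which matches the 81 mm offset plus 34. I'll relax, release and rise.

Scaled: -0.0012 m / 0.8 = -0.0015, -0.001 m / 0.8 = -0.0013.

```bash
echo '{"segments": [[0,0,-0.0013,0,0,0],[0,0,-0.0015,0,0,0]]}' > m.json && python3 -m handwheel m.json; echo '{"segments": [[0,0,0,0,0,0],[0,0,0,0,0,0],[0,0,0,0,0,0],[0,0,0,0,0,0]]}' > m.json && python3 -m handwheel m.json 0.058;  echo '{"segments": [[0,0,-0.0125,0,0,0],[0,0,-0.05,0,0,0],[0,0,-0.1125,0,0,0],[0,0,-0.175,0,0,0],[-0.0625,-0.0375,-0.2125,0,0,0],[-0.1375,-0.075,-0.2125,0,0,0],[-0.2125,-0.1125,-0.2125,0,0,0],[-0.275,-0.15,-0.2125,0,0,0],[-0.275,-0.15,-0.2125,0,0,0],[-0.275,-0.15,-0.2125,0,0,0]]}' > m.json && python3 -m handwheel m.json
python3 - <<'E'
from h import *
S=env.camera("scene");T=env.camera("top")
a=cv2.resize(S["img"][165:245,130:230,::-1],(400,320),interpolation=cv2.INTER_CUBIC)
b=cv2.resize(T["img"][140:220,270:370,::-1],(400,320),interpolation=cv2.INTER_CUBIC)
cv2.imwrite("pics/done.png",np.hstack([a,b]))
E
```

```text
time_s: 15.95
eef_pos: [0.5523, -0.2185, 0.1153]
ee_rot: [0.695, 0.719, 0.0, 0.0]
ft_force: [0.9, -0.3, 1.8]
opening: 0.0442
finger_force: 63.7
time_s: 16.45
eef_pos: [0.5521, -0.2184, 0.1151]
ee_rot: [0.695, 0.719, 0.0, -0.0]
ft_force: [0.6, 0.3, 0.1]
opening: 0.0581
finger_force: 0.0
time_s: 17.7
eef_pos: [0.4397, -0.4421, 0.2855]
ee_rot: [0.695, 0.719, 0.0, 0.0]
ft_force: [-0.1, 1.1, -0.2]
opening: 0.0579
finger_force: 0.0
```

View pics/done.png

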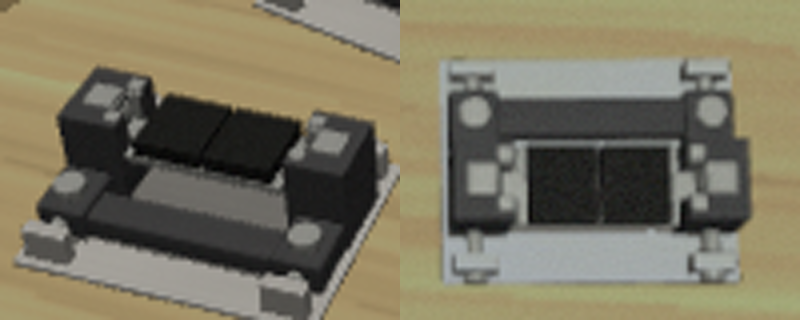

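The pad sits level between the legs in both views: ears in the slots at (515,185) and (683,185), lining centred at (600,185). I'll check the height at both ends.

```bash
python3 - <<'E'
from h import *
T=env.camera("top");W=world(T)
for a,b in((536,590),(610,664)):
    P=W[140+160//4:140+215//4,270+(a-400)//4:270+(b-400)//4].reshape(-1,3);print(np.round(np.median(P,0)*1000,1))
S=env.camera("scene");f=lambda u,v:ray(S,(u+.5)/4-.5+130,(v+.5)/4-.5+165);g=lambda u,v:ray(T,(u-400+.5)/4-.5+270,(v+.5)/4-.5+140)
print(tri(f(165,96),g(671,224)),tri(f(301,121),g(529,224)))
E
```

```text
[ 549.7 -195.3   51.2]
[ 550.8 -238.6   51.4]
(array([ 530.2, -261.5,   46.1]), np.float64(2.6)) (array([ 526.9, -177.4,   47.8]), np.float64(0.7))
```

Both halves of the lining stand at 51 mm (34 + 17), so the pad is home.

```bash
python3 -c "
from rig import env
print(env.hand_in())"
```

```text
the job is handed in; nothing more can be done
None
```

The new pad is seated in the farthest bracket, lining up, with both halves of the lining at 51 mm (34 mm floor plus 17 mm pad); it is released, the arm is clear, and the job is handed in, though no verdict was returned.

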